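# Load an empty reel on the ribbon winder

### The arm

A 6-joint arm with a two-finger parallel gripper is mounted at the origin on the work surface. World frame = base frame: x ahead of the robot, y to its left, z up, the work surface at z = 0. Lengths are in m, angles in rad, forces in N, time in s.
With the tool pointing down it reaches from about 0.275 to 0.875 m from the base axis. Payload 12.5 kg.
Tool frame: the origin (TCP) lies on the centre line of the jaws, within the pads' length; the fingertips stand r.finger_overhang ahead of it and the grasp point (between the pads) lies 3 mm ahead of it (r.finger_overhang is the distance from the TCP to the fingertips, in m); z points along the fingers, y is the direction in which the jaws open and shut (so a half turn about z gives the same grasp; the last joint's range is limited). The gripper opens to 85 mm and grips with 20 to 120 N. Pads are 22 mm wide; open, the fingers measure 114 mm over their backs; the gripper's body (76 mm by 85 mm) begins 54 mm behind the grasp point. The pads swing forward as they close: fully open they stand 13 mm farther back than shut.
Start: joints at [1.125, 0.351, 1.652, -0, 1.139, -0.085], TCP at [0.194, 0.515, 0.253] pointing down, gripper open.
Joint ranges: [-2.75, 2.75], [-0.79, 2.1], [0.01, 2.65], [-1.57, 4.71], [0.07, 3.14], [-2.87, 2.87]. Speed limits (rad/s): [2.22, 2.22, 2.79, 3.14, 3.14, 3.14].

### API

Orientations are given as a unit quaternion [x, y, z, w].
In Python, from cell import r, optics gives the robot as it stands. The module is installed in compiled form; this text tells all that it offers. Calls block until the motion is done:
- r.move_to(position, orientation): joint-space move of the TCP to a pose.
- r.move_linear(position, rot=None, vel=0.15): straight line of the TCP; rot=None keeps the orientation; vel is the mean speed in m/s.
- r.set_joints(angles): joint-space move.
- r.set_gripper(opening, squeeze=None): opening from 0.0 (shut) to 1.0 (fully open); squeeze is the grip in N (None keeps the last); returns when the fingers have stopped.
- r.sleep(seconds).
- r.inverse_kinematics(position, orientation): joint angles nearest the present ones, or None.
- optics.get_image(name): name is "scene" or "top"; returns a dict with "pixels" (480x640x3 uint8, red, green, blue), "depth" (480x640 float32, m along the optical axis (not along the pixel's ray), 0 where there is no reading), "fx", "fy", "cx", "cy" (pixels), "camera_from_world" (4x4, takes a point from world to camera coordinates). Camera axes: x right, y down, z forward; pixel columns grow to the right and rows downward; lengths in m; the calibration is good to about 2 mm. A picture is of the moment at which its call begins.
A pose or a line that the arm cannot do raises r.PlanningError and nothing moves.
- r.hand_in(): hands the job in, once; it reports no verdict.
Readings, each from a call of its own:
- r.current_t(): time.
- r.current_q(): joint angles.
- r.current_qvel(): joint speeds.
- r.current_effort(): joint torques, N m.
- r.current_tool_pos(): TCP position.
- r.current_ee_rot(): TCP orientation.
- r.current_contact_force(): force on the tool from outside, world axes, zero at the start.
- r.current_torque(): the same for the moment, N m.
- r.current_opening(): opening from 0.0 (shut) to 1.0 (fully open).
Only numpy, scipy, OpenCV 4.12 (cv2) and the standard library are available. Lean on these libraries where they do the work, as an engineer would, in place of code of your own. Each camera call takes 0.05 s, during which the arm holds its last target.

### The job

Load the winder: take the empty reel with the four holes in its flanges from the counter, put it over the winder's spindle, and turn it until one of the holes drops over the drive pin and the reel sits flat, fully home on the platter. Feel for the pin with a light hand, never force the reel down, and leave everything else on the counter where it is; let go of the reel when it is home.

Things in the scene. Friction and masses are not known exactly. Their poses are not given: they have to be found in the camera images.
- reel: Empty white plastic ribbon reel, lying flat, axis upright, about 55 g, the same both ways up. 30 mm high; two flanges 68 mm across, 5 mm thick; 40 mm barrel; 12 mm bore. Each flange has four 7 mm driver holes, centres 26.5 mm from the axis, on the reel's +x, +y, -x and -y axes. Take it across the flanges from above. Origin: centre of its underside; z up along its axis.
- reel_mid (a point): The middle of the reel, on its axis, 15 mm from either flange face.
- winder: Cream bench reel winder, fixed. 200 mm deep (x); from the spindle 85 mm long to its -y side and 245 mm to its +y side; deck 62 mm above the counter. Beyond 120 mm from the spindle on the +y side stand a counter box (104 mm high), a roller arm (112 mm) and a guide post (197 mm). Its platter is braked and holds still. Origin: on the spindle's axis at counter height; z up, front to -x.
- winder_seat (a point): Centre of the platter's face, 82 mm above the counter, on the spindle's axis; frame as the winder's. The dark rubber-faced platter is 60 mm across and stands 20 mm clear of the deck; nothing else is near its rim. With the reel home, the reel's middle is 15 mm above this point and its underside lies on the platter.
- spindle_tip (a point): Tip of the upright spindle, 40 mm above the platter's face: 10 mm thick, the last 10 mm tapered to 5 mm. One upright steel drive pin, 5 mm thick and 7 mm high, stands on the platter 26.5 mm from this axis, in a direction that differs each time and is in no reading: it must be seen or felt. Out of line, the reel rides on it, up to 7 mm high or tilted; in line it drops flat.
- small_reel: Bystander: a smaller white reel without driver holes, 50 mm across, 16 mm high, lying flat. Origin: centre of its underside.
- tin: Bystander: a round metal pin tin with a lid, 62 mm across, 23 mm high. Origin: centre of its underside.
- tape: Bystander: a round tape measure case, 56 mm across, 18 mm high. Origin: centre of its underside.
- cone: Bystander: a cone of blue thread, 67 mm across, 118 mm high, standing. Origin: centre of its underside.
- tube: Bystander: a clear button tube with a white cap, 26 mm across, 83 mm high, standing. Origin: centre of its underside.
- snips: Bystander: steel thread snips, 120 mm long, lying flat, 8 mm high. Origin: near the middle of the underside; x along the blades.
- spool: Bystander: a small spool of red thread, 28 mm across, 50 mm high, standing. Origin: centre of its underside.
There are look-alikes about, which are no part of the job. Leave any purple or red look-alike of the reel alone.

How it is judged:
By the outcome, as a careful person would: the job done as asked, in the order asked, and still so for the second after the job is handed in, with the robot touching nothing.
It also fails if it takes over 72 s, if anything falls off the work surface, if the arm or the gripper's body presses on something with over 40 N, if the wrist force passes 120 N, or if a joint passes its speed limit or range.

## Working session

There is one attempt and no reset: what is moved stays moved. The work goes in short steps, each a Python script; the robot and the scene stay as the last script left them, time stands still between calls to the robot, and variables do not carry over. Pictures are saved under pics/ and viewed, and the job is handed in when it is done.

```bash
mkdir -p pics
python3 - <<'E'
from cell import r, optics
import cv2, numpy as np
for n in ("scene","top"):
    d=optics.get_image(n); np.savez(f"{n}0.npz",**{k:np.array(v) for k,v in d.items()})
    cv2.imwrite(f"pics/{n}0.png",d["pixels"][:,:,::-1])
    print(n,d["fx"],d["fy"],d["cx"],d["cy"]); print(np.round(d["camera_from_world"],4))
print(r.current_t(),r.finger_overhang,r.current_ee_rot(),r.current_tool_pos(),r.current_contact_force())
E
```

```text
scene 451.19062047832733 451.19062047832733 315.03157830154805 236.74524379750588
[[-0.1557  0.9877  0.011   0.2251]
 [ 0.8227  0.1359 -0.5521 -0.3682]
 [-0.5468 -0.0769 -0.8337  1.1478]
 [ 0.      0.      0.      1.    ]]
top 497.1941736669232 497.1941736669232 328.688034315272 246.96570348665585
[[-0.0181 -0.9997  0.018  -0.1529]
 [-0.9805  0.0142 -0.1962  0.5772]
 [ 0.1958 -0.0212 -0.9804  0.8186]
 [ 0.      0.      0.      1.    ]]
0.1 0.022 [ 1.79415873e-01  9.83773180e-01 -5.06542388e-04 -1.35284518e-04] [0.19401931 0.51436162 0.25281381] [-0.87526611  0.15593785  0.77422139]
```

View pics/scene0.png

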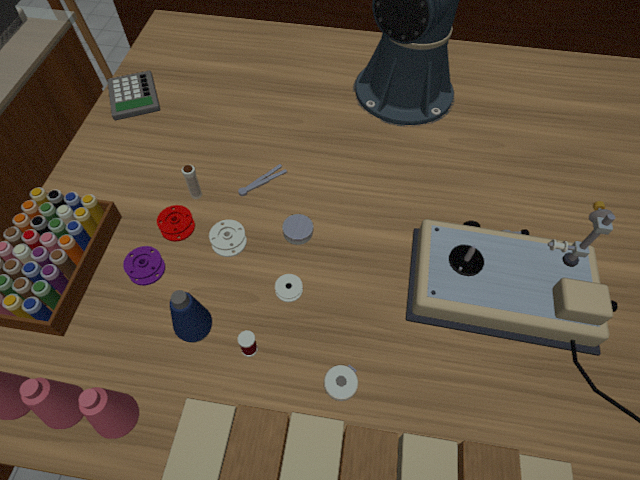

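View pics/top0.png

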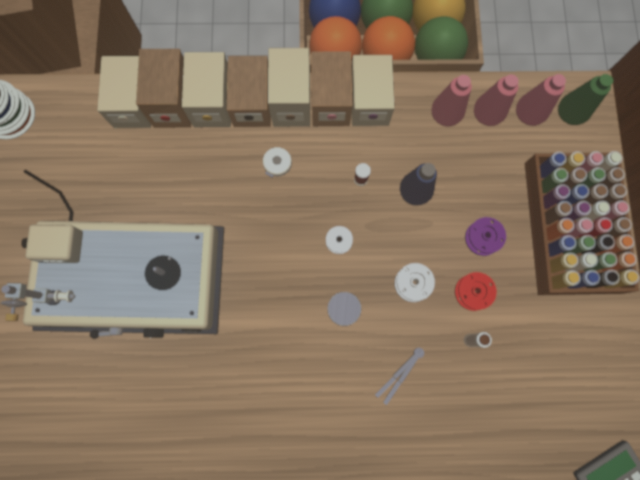

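```bash
cat > h.py <<'E'
import numpy as np, cv2
def load(n): return dict(np.load(n+".npz"))
def ray(d,u,v):
    T=d["camera_from_world"]; R=T[:3,:3]; t=T[:3,3]
    c=-R.T@t; w=R.T@np.array([(u-d["cx"])/d["fx"],(v-d["cy"])/d["fy"],1.]); return c,w
def onz(d,u,v,z):
    c,w=ray(d,u,v); return c+w*(z-c[2])/w[2]
def proj(d,p):
    q=d["camera_from_world"]@np.append(p,1.); return np.array([d["fx"]*q[0]/q[2]+d["cx"],d["fy"]*q[1]/q[2]+d["cy"]])
E
python3 - <<'E'
from h import *
S=load("scene0");T=load("top0")
def crop(d,u,v,h,s): 
    u,v=int(u),int(v); c=d["pixels"][v-h:v+h,u-h:u+h,::-1]; return cv2.resize(c,(2*h*s,2*h*s),interpolation=cv2.INTER_CUBIC)
a=np.hstack([crop(S,228,238,30,6),crop(T,415,282,30,6)])
b=np.hstack([crop(S,466,260,30,6),crop(T,163,272,30,6)])
cv2.imwrite("pics/c0.png",cv2.resize(np.vstack([a,b]),(600,600)))
for n,d,(u,v) in (("S",S,(228,238)),("T",T,(415,282))):
    hsv=cv2.cvtColor(d["pixels"],cv2.COLOR_RGB2HSV)
    m=((hsv[...,1]<45)&(hsv[...,2]>140)).astype(np.uint8)
    m[:, :]*=1
    k,l,st,ce=cv2.connectedComponentsWithStats(m)
    for i in range(1,k):
        if 150<st[i,4]<4000: print(n,st[i],ce[i].round(1),onz(d,*ce[i],0.03).round(4))
for n,d,uv in (("S",S,(228,238)),("T",T,(415,282)),("S",S,(341,382)),("T",T,(277,161)),("S",S,(288,287)),("T",T,(339,240))): 
    print(n,uv,onz(d,*uv,0.03).round(3))
E
```

```text
S [209 220  37  36 857] [227.2 237. ] [ 0.5205 -0.3162  0.03  ]
S [ 429  225  142   62 2223] [487.8 250.5] [0.4702 0.1761 0.03  ]
S [275 274  27  27 542] [288.3 286.8] [ 0.6061 -0.181   0.03  ]
S [427 276  87  29 709] [461.9 292.1] [0.5667 0.1258 0.03  ]
S [238 331  17  16 212] [245.8 338.2] [ 0.7115 -0.2328  0.03  ]
S [325 365  33  34 759] [340.7 381.9] [ 0.7579 -0.0677  0.03  ]
T [251   0  31  22 608] [266.6  10.1] [ 1.0677 -0.0469  0.03  ]
T [187   9  22  13 172] [197.9  16.7] [1.0533 0.09   0.03  ]
T [159  25  16  23 251] [167.5  35.2] [1.0125 0.1486 0.03  ]
T [250  25  50  32 899] [275.4  40. ] [ 1.0006 -0.0648  0.03  ]
T [214  26  32  28 679] [229.7  39.6] [1.002  0.0256 0.03  ]
T [   0   80   35   59 1172] [ 14.5 109.9] [0.8554 0.4312 0.03  ]
T [263 147  28  28 580] [276.6 160.5] [ 0.748  -0.0676  0.03  ]
T [608 151  14  14 158] [614.5 157.4] [ 0.747  -0.7124  0.03  ]
T [355 163  16  15 186] [362.7 169.8] [ 0.7276 -0.2296  0.03  ]
T [595 202  15  13 154] [602.1 207.7] [ 0.6478 -0.6758  0.03  ]
T [325 226  28  28 604] [338.8 239.5] [ 0.5941 -0.1816  0.03  ]
T [583 253  14  14 157] [589.3 259.6] [ 0.5499 -0.6398  0.03  ]
T [ 394  263   41   40 1251] [414.3 282.2] [ 0.5133 -0.316   0.03  ]
T [330 294  29  30 694] [343.8 308.5] [ 0.4683 -0.1877  0.03  ]
S (228, 238) [ 0.522 -0.314  0.03 ]
T (415, 282) [ 0.514 -0.317  0.03 ]
S (341, 382) [ 0.758 -0.067  0.03 ]
T (277, 161) [ 0.747 -0.068  0.03 ]
S (288, 287) [ 0.607 -0.181  0.03 ]
T (339, 240) [ 0.593 -0.182  0.03 ]
```

View pics/c0.png

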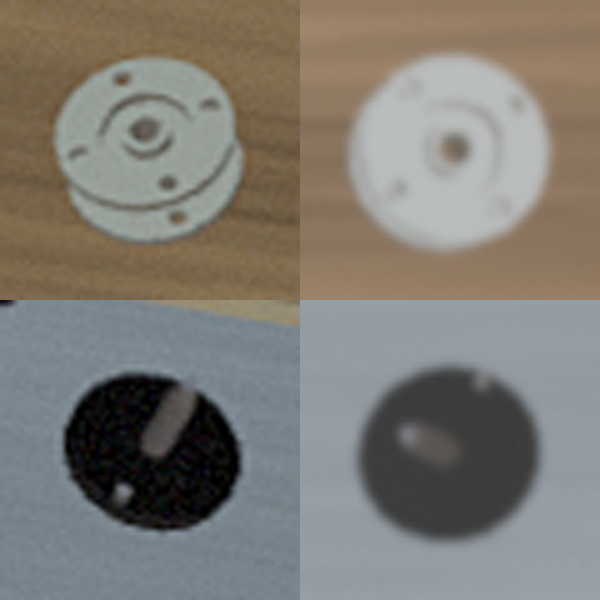

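The four-hole white reel is at scene (228,238) / top (415,282). The other white discs are (288,287)/(339,240), the small reel, and (341,382)/(277,161), which shows no driver holes. The red and purple reels are the look-alikes. In the crop, four holes show clearly on the chosen reel. The drive pin shows at scene ≈(460,268) / top ≈(169,258). Next I triangulate.

Run:
```python
from h import *
S=load("scene0");T=load("top0")
def tri(a,b):
    c1,w1=ray(S,*a);c2,w2=ray(T,*b)
    A=np.stack([w1,-w2],1);k=np.linalg.lstsq(A,c2-c1,rcond=None)[0]
    p,q=c1+k[0]*w1,c2+k[1]*w2; return (p+q)/2,np.linalg.norm(p-q)
cs=lambda x,y,o:(o[0]+x/5-.5,o[1]+y/5-.5)
so,to=(198,208),(385-60,252); so2,to2=(436,230-60),(133-60,242-60)
bs,bt=cs(145,129,so),cs(455,148,to)
print("bore top z.03",onz(S,*bs,.03),onz(T,*bt,.03),tri(bs,bt))
for nm,d,o,H in (("S",S,so,[(122,79),(208,104),(167,183),(78,153)]),("T",T,to,[(410,87),(517,103),(500,206),(399,188)])):
    P=np.array([onz(d,*cs(*h,o),.03) for h in H]);m=P.mean(0); v=P-m
    a=np.degrees(np.arctan2(v[:,1],v[:,0])); print(nm,"holes mean",m.round(4),"r",np.linalg.norm(v,axis=1).round(4),"ang",a.round(1),(a%90).round(1))
for nm,d,(u,v) in (("S",S,(466,260)),("T",T,(163,272))):
    g=cv2.cvtColor(d["pixels"],cv2.COLOR_RGB2GRAY)
    sub=g[v-28:v+28,u-28:u+28]; t,m=cv2.threshold(sub,0,255,cv2.THRESH_BINARY_INV+cv2.THRESH_OTSU)
    cn=max(cv2.findContours(m,cv2.RETR_EXTERNAL,cv2.CHAIN_APPROX_NONE)[0],key=cv2.contourArea)
    e=cv2.fitEllipse(cv2.convexHull(cn)); ce=np.array(e[0])+[u-28,v-28]
    P=onz(d,*ce,.082); print(nm,"platter",ce.round(1),np.round(e[1],1),P.round(4))
ps,pt=cs(122,492,so2),cs(482,380,to2); ts,tt=cs(187,385,so2),cs(408,433,to2)
print("pin z.089",onz(S,*ps,.088),onz(T,*pt,.088),tri(ps,pt))
print("tip",onz(S,*ts,.121),onz(T,*tt,.121),tri(ts,tt))
# deck edge direction
for nm,d,(u,v) in (("S",S,(228,238)),("T",T,(415,282))):
    hsv=cv2.cvtColor(d["pixels"],cv2.COLOR_RGB2HSV)
    m=((hsv[...,1]<60)&(hsv[...,2]>110)).astype(np.uint8)[v-30:v+30,u-30:u+30]
    cn=max(cv2.findContours(m,cv2.RETR_EXTERNAL,cv2.CHAIN_APPROX_NONE)[0],key=cv2.contourArea)
    (x,y),rr=cv2.minEnclosingCircle(cn); print(nm,"reel blob",x+u-30,y+v-30,rr)
def big(d,u,v,h,s): return cv2.resize(d["pixels"][v-h:v+h,u-h:u+h,::-1],(2*h*s,)*2,interpolation=cv2.INTER_CUBIC)
cv2.imwrite("pics/c1.png",np.hstack([big(S,228,238,20,10),big(T,415,282,25,8)]))
```

```text
bore top z.03 [ 0.51244261 -0.31974521  0.03      ] [ 0.51529672 -0.31834481  0.03      ] (array([ 0.5148859 , -0.31801514,  0.03391264]), np.float64(0.0008748033092980655))
S holes mean [ 0.5126 -0.3202  0.03  ] r [0.026  0.0264 0.027  0.0263] ang [-145.9  125.9   34.   -56.1] [34.1 35.9 34.  33.9]
T holes mean [ 0.5161 -0.3189  0.03  ] r [0.0268 0.0274 0.0264 0.0262] ang [  36.   -56.2 -146.6  124.7] [36.  33.8 33.4 34.7]
S platter [465.9 260. ] [30.1 35.7] [0.5319 0.1188 0.082 ]
T platter [162.4 272.4] [34.3 36. ] [0.5303 0.1199 0.082 ]
pin z.089 [0.55311621 0.1065687  0.088     ] [0.55453661 0.1082395  0.088     ] (array([0.55415852, 0.10683347, 0.08992578]), np.float64(0.0015733243649496804))
tip [0.5287308  0.11926701 0.121     ] [0.53149602 0.12117548 0.121     ] (array([0.53090664, 0.11909633, 0.12443223]), np.float64(0.0017830350948708263))
S reel blob 227.3002586364746 237.17185401916504 19.31308364868164
T reel blob 414.4267520904541 282.38853454589844 20.940914154052734
```

View pics/c1.png

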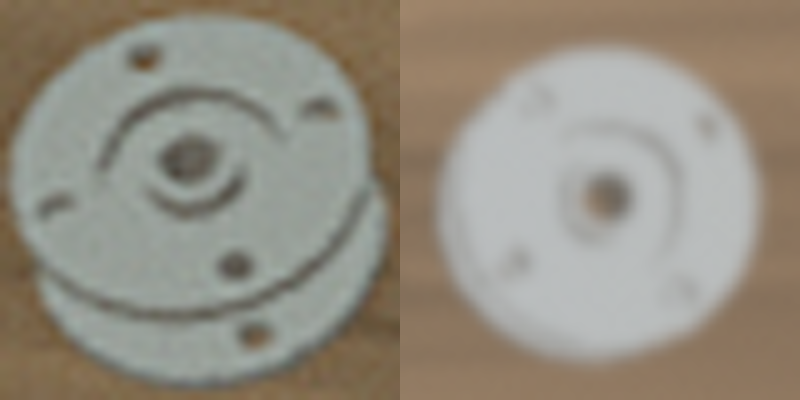

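The crop confirms it: the bore sits at crop (188,158) in scene and (608,198) in top, with four holes around it. The reel is at ≈(0.514,-0.319) with its holes at 34.5° mod 90. The spindle is at ≈(0.531,0.1194), with the pin at about -28°. Now I pick.

```bash
cat >> h.py <<'E'
def Q(deg):
    a=np.radians((deg+90)/2); return np.array([np.cos(a),np.sin(a),0,0])
E
python3 - <<'E'
from cell import r, optics
from h import *
X,Y=.514,-.319; q=Q(-15)
r.move_to([X,Y,.25],q); print(r.current_t(),r.current_q().round(2) if hasattr(r.current_q(),'round') else r.current_q())
f0=np.array(r.current_contact_force())
r.move_linear([X,Y,.06],vel=.15)
r.move_linear([X,Y,.030],vel=.05); print(np.array(r.current_contact_force())-f0)
for z in (.025,.021,.018):
    r.move_linear([X,Y,z],vel=.03); f=np.array(r.current_contact_force())-f0; print(z,f.round(2),r.current_tool_pos())
    if abs(f[2])>4: break
print(r.current_t())
d=optics.get_image("scene"); cv2.imwrite("pics/s1.png",cv2.resize(d["pixels"][150:310,130:330,::-1],(800,640))[:600])
E
```

```text
3.225 [-0.63  0.45  1.51  0.    1.18 -0.37]
[ 0.41493832 -1.21884713  1.23626377]
0.025 [ 0.05 -0.03  1.34] [ 0.513948   -0.31896234  0.02489346]
0.021 [-0.23 -0.34 -0.09] [ 0.51389717 -0.31891151  0.02079453]
0.018 [-0.39  0.32  0.34] [ 0.51391068 -0.31893538  0.01780034]
6.2417
```

View pics/s1.png

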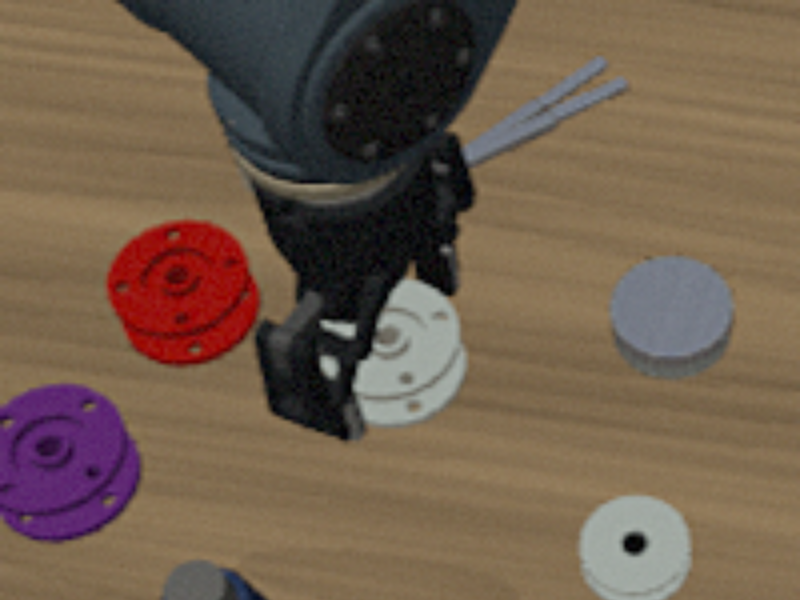

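The view shows the open fingers straddling the white reel (near finger at crop (310,370), reel at (410,350)), clear of everything else. I close gently and lift.

Run:
```python
from cell import r, optics
from h import *
f0=np.array(r.current_contact_force())
r.set_gripper(0.0,squeeze=30)
f=np.array(r.current_contact_force()); print(r.current_opening(),(f-f0).round(2),r.current_t())
X,Y=.514,-.319
r.move_linear([X,Y,.06],vel=.08)
r.move_linear([X,Y,.19],vel=.2)
fs=[]
for _ in range(5): fs.append(r.current_contact_force()); r.sleep(.02)
print(np.mean(fs,0)-f0, r.current_opening(),r.current_t())
for n in("scene","top"):
    d=optics.get_image(n); np.savez(n+"2.npz",**{k:np.array(v) for k,v in d.items()})
S=load("scene2");T=load("top2")
u,v=proj(S,[X,Y,.2]).astype(int);u2,v2=proj(T,[X,Y,.2]).astype(int);print(u,v,u2,v2)
g=lambda d,u,v:cv2.resize(d["pixels"][v-45:v+45,u-45:u+45,::-1],(400,400),interpolation=cv2.INTER_CUBIC)
cv2.imwrite("pics/s2.png",np.hstack([g(S,u,v),g(T,u2,v2)]))
```

```text
0.7788175952959766 [-2.6   1.76  6.21] 6.6167
[-1.60881957  0.8473116  -0.50274873] 0.7773397110616295 8.175
210 175 437 267
```

View pics/s2.png

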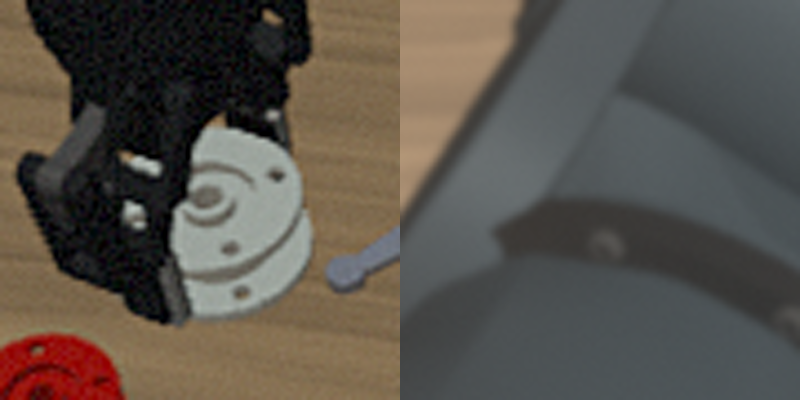

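Run:
```python
from cell import r
from h import *
S=load("scene2")
c=lambda x,y:(165+x*90/400-.5,130+y*90/400-.5)
off=np.array([.0015,.0007,0])
p0=np.array(r.current_tool_pos()); print(p0)
b=onz(S,*c(207,196),p0[2]+.012)+off
for h in((277,175),(231,248)):
    P=onz(S,*c(*h),p0[2]+.012)+off; v=P-b; print(v.round(4),np.linalg.norm(v).round(4),np.degrees(np.arctan2(v[1],v[0])).round(1))
print("bore",b)
for h in((241,293),): # lower flange top face hole
    pass
for z in (.008,.012,.016):print(z,onz(S,*c(207,196),p0[2]+z)+off)
```

```text
[ 0.51356346 -0.31871434  0.18861164]
[-0.014   0.0223  0.    ] 0.0263 122.2
[0.0222 0.0152 0.    ] 0.0269 34.5
bore [ 0.51291141 -0.31805484  0.20061164]
0.008 [ 0.50961215 -0.31975986  0.19661164]
0.012 [ 0.51291141 -0.31805484  0.20061164]
0.016 [ 0.51621067 -0.31634982  0.20461164]
```

Run:
```python
from cell import r, optics
from h import *
X,Y=.530,.1202
r.move_linear([X,Y,.19],rot=Q(12.4),vel=.2)
r.sleep(.1)
r.move_linear([X,Y,.150],vel=.1); r.sleep(.15)
print(r.current_t(),r.current_tool_pos(),r.current_contact_force(),r.current_opening(),r.current_q())
for n in("scene","top"):
    d=optics.get_image(n); np.savez(n+"3.npz",**{k:np.array(v) for k,v in d.items()})
S=load("scene3");T=load("top3")
u,v=proj(S,[X,Y,.13]).astype(int);u2,v2=proj(T,[X,Y,.15]).astype(int);print(u,v,u2,v2)
g=lambda d,u,v:cv2.resize(d["pixels"][v-40:v+40,u-40:u+40,::-1],(400,400),interpolation=cv2.INTER_CUBIC)
cv2.imwrite("pics/s3.png",np.hstack([g(S,u,v),g(T,u2,v2)]))
```

```text
11.425 [0.53037433 0.12024847 0.15068994] [-0.72730699 -0.66517074 -0.67754003] 0.7802105823052746 [ 1.37351071e-01  4.68471197e-01  1.76024898e+00 -1.38460501e-05
  9.11684296e-01 -7.90676821e-02]
475 244 148 266
```

View pics/s3.png

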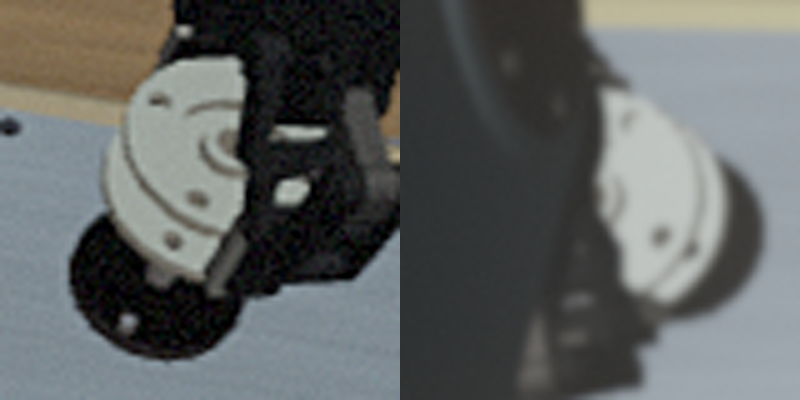

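The view shows the reel held over the spindle (spindle stub at crop (158,278), pin at (127,321), near hole in the flange at (198,200)), lined up as computed. I lower in small steps and stop on contact.

```bash
cat >> h.py <<'E'
def F(r,n=3):
    fs=[]
    for _ in range(n): fs.append(r.current_contact_force()); r.sleep(.02)
    return np.mean(fs,0)
E
python3 - <<'E'
from cell import r, optics
from h import *
X,Y=.530,.1202
f0=F(r,5); m0=np.array(r.current_torque())
for z in list(np.arange(.146,.109,-.003)):
    r.move_linear([X,Y,z],vel=.04); f=F(r)-f0; p=np.array(r.current_tool_pos())
    print(round(z,4),f.round(2),(np.array(r.current_torque())-m0).round(2),p.round(4))
    if np.linalg.norm(f)>5: break
print(r.current_t(),f0)
E
```

```text
0.146 [-0.57  0.37  0.61] [ 0.04  0.06 -0.01] [0.5299 0.1202 0.1458]
0.143 [-0.52  0.4   0.24] [ 0.    0.06 -0.05] [0.5299 0.1202 0.1429]
0.14 [-0.21  0.71  0.57] [-0.02  0.02 -0.02] [0.53   0.1202 0.1399]
0.137 [-0.43  0.51  0.43] [-0.03  0.04  0.01] [0.53   0.1202 0.1369]
0.134 [-0.98  0.63  0.07] [-0.07  0.01  0.01] [0.53   0.1202 0.1339]
0.131 [-0.02  0.08  0.15] [-0.01 -0.11 -0.02] [0.5301 0.1202 0.131 ]
0.128 [ 2.18  0.22 -1.48] [-0.11 -0.53 -0.04] [0.5302 0.1201 0.1279]
0.125 [ 4.43 -1.   -2.8 ] [-0.28 -0.79  0.02] [0.5302 0.1201 0.1249]
14.0083 [ 0.47189612 -0.50761256 -1.04298092]
```

Run:
```python
from cell import r, optics
from h import *
f0=np.array([.2,-.1,-.7])
X,Y,z=.530,.1202,.125
for k in range(7):
    f=F(r)-f0; print(round(X,4),round(Y,4),f.round(2),np.array(r.current_tool_pos()).round(4))
    if np.hypot(f[0],f[1])<1: break
    X+=np.clip(f[0]*.00025,-.001,.001); Y+=np.clip(f[1]*.00025,-.001,.001)
    r.move_linear([X,Y,z],vel=.02)
print(r.current_t())
np.save("xy.npy",[X,Y])
```

```text
0.53 0.1202 [ 5.26 -1.07 -2.95] [0.5302 0.1201 0.1249]
0.531 0.1199 [-0.41  0.43  0.19] [0.5306 0.12   0.1249]
14.3583
```

Run:
```python
from cell import r, optics
from h import *
f0=np.array([.2,-.1,-.7]); X,Y=np.load("xy.npy")
z=.125
while z>.0995:
    z-= .003 if z>.1095 else .001
    r.move_linear([X,Y,z],vel=.03)
    f=F(r)-f0; p=np.array(r.current_tool_pos())
    print(round(z,4),round(X,4),round(Y,4),f.round(2),p.round(4),np.array(r.current_torque()).round(2))
    if f[2]>4: break
    if np.hypot(f[0],f[1])>1.5: X+=np.clip(f[0]*.00018,-.0008,.0008); Y+=np.clip(f[1]*.00018,-.0008,.0008)
print(r.current_t()); np.save("xy.npy",[X,Y])
```

```text
0.122 0.531 0.1199 [-0.44  0.13  0.37] [0.5308 0.12   0.1218] [ 0.03  0.01 -0.04]
0.119 0.531 0.1199 [-0.47  0.46 -0.01] [0.5309 0.1199 0.1189] [ 0.02 -0.01  0.  ]
0.116 0.531 0.1199 [-0.78  0.16  0.5 ] [0.531  0.1199 0.1159] [-0.01 -0.04  0.02]
0.113 0.531 0.1199 [-0.58  0.02  0.35] [0.531  0.1199 0.1129] [ 0.01 -0.02 -0.08]
0.11 0.531 0.1199 [-0.5   0.23  0.42] [0.531  0.1199 0.1099] [-0.01 -0.05 -0.01]
0.107 0.531 0.1199 [-0.11  0.34  0.32] [0.531  0.1199 0.1069] [ 0.03  0.   -0.  ]
0.106 0.531 0.1199 [-0.21  0.36  0.4 ] [0.531  0.1199 0.106 ] [-0.   -0.   -0.03]
0.105 0.531 0.1199 [-0.14 -0.29  0.27] [0.531  0.1199 0.105 ] [0.   0.   0.02]
0.104 0.531 0.1199 [-0.14  0.6  -0.1 ] [0.531  0.1199 0.104 ] [-0.03 -0.02 -0.01]
0.103 0.531 0.1199 [-0.2   0.35 -0.03] [0.531  0.1199 0.103 ] [0.08 0.02 0.04]
0.102 0.531 0.1199 [-0.06  0.51  0.16] [0.531  0.1199 0.102 ] [ 0.   -0.01 -0.01]
0.101 0.531 0.1199 [ 0.02  0.11 -0.02] [0.531  0.1199 0.101 ] [-0.02 -0.    0.02]
0.1 0.531 0.1199 [-1.75  0.21  6.39] [0.5311 0.12   0.1004] [-0.06  0.28  0.03]
18.2583
```

No contact at pin height (0.107). First touch is at TCP ≈0.1005, which is the home height, so a hole took the pin. I let go, back off and check.

Run:
```python
from cell import r, optics
from h import *
X,Y=np.load("xy.npy")
r.set_gripper(1.0); r.sleep(.1)
print(r.current_opening(),r.current_contact_force())
r.move_linear([X,Y,.16],vel=.08); r.move_linear([X,Y,.26],vel=.2); r.move_linear([.45,-.15,.28],vel=.25)
r.sleep(.2); print(r.current_t())
for n in("scene","top"):
    d=optics.get_image(n); np.savez(n+"4.npz",**{k:np.array(v) for k,v in d.items()})
S=load("scene4");T=load("top4")
g=lambda d,u,v:cv2.resize(d["pixels"][v-28:v+28,u-28:u+28,::-1],(400,400),interpolation=cv2.INTER_CUBIC)
u,v=proj(S,[X,Y,.105]).astype(int);u2,v2=proj(T,[X,Y,.105]).astype(int);print(u,v,u2,v2)
cv2.imwrite("pics/s4.png",np.hstack([g(S,u,v),g(T,u2,v2)]))
cv2.imwrite("pics/s4f.png",S["pixels"][:,:,::-1])
# flange-top height/tilt from depth
for n,d in(("S",S),("T",T)):
    V,U=np.mgrid[0:480,0:640]; Z=d["depth"]; Mw=np.linalg.inv(d["camera_from_world"])
    P=np.stack([(U-d["cx"])/d["fx"]*Z,(V-d["cy"])/d["fy"]*Z,Z,np.ones_like(Z)],-1)@Mw.T
    rr=np.hypot(P[...,0]-X,P[...,1]-Y); m=(Z>0)&(rr<.031)&(rr>.01)&(P[...,2]>.104)&(P[...,2]<.125)
    q=P[m]; A=np.c_[q[:,0]-X,q[:,1]-Y,np.ones(len(q))]; c=np.linalg.lstsq(A,q[:,2],rcond=None)[0]
    print(n,len(q),"top z",c[2].round(4),np.median(q[:,2]).round(4),"tilt deg",np.degrees(c[:2]).round(2))
    md=(Z>0)&(rr>.045)&(rr<.06)&(P[...,2]>.04); print("deck z",np.median(P[md][:,2]).round(4))
```

```text
1.0018765478185496 [-0.34535325 -0.24457296  0.11447648]
21.725
470 252 158 269
S 775 top z 0.1118 0.1124 tilt deg [ 1.03 -0.58]
deck z 0.0636
T 956 top z 0.1115 0.1123 tilt deg [-0.42 -0.71]
deck z 0.0633
```

View pics/s4.png

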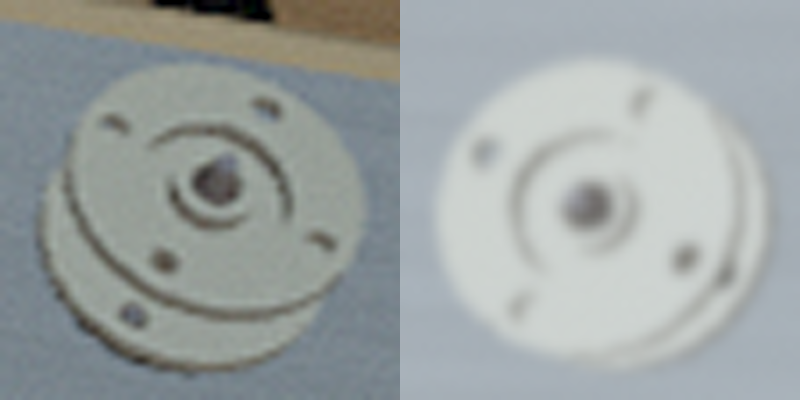

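View pics/s4f.png

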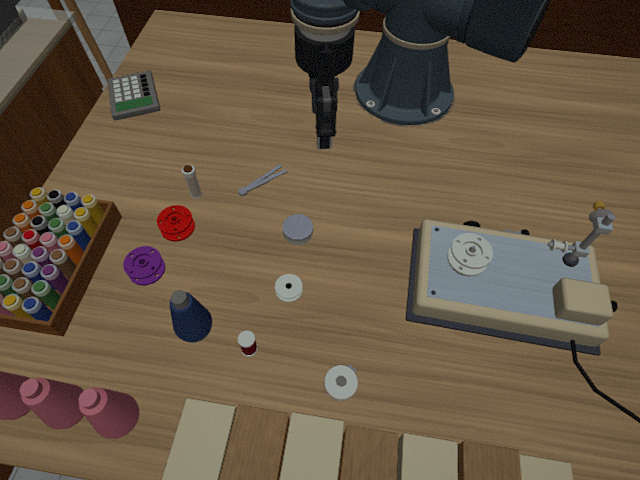

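The reel sits flat on the platter. Its top is at 0.112 m, as expected, and the steel pin shows through the lower-flange hole at scene crop (133,315). The bystanders stand where they were, so I hand in.

Run:
```python
from cell import r
print(r.hand_in(), r.current_t())
```

```text
the job is handed in; nothing more can be done
the job is handed in; nothing more can be done
```

The reel is home on the winder's platter and released, and the job is handed in. The last clock reading before hand-in was about 21.7 s, against the 72 s limit.

**What I did:** I picked the white four-hole reel across its flanges with a 30 N grip. I turned it about 27° on the way over so a hole lined up with the drive pin, which I had seen in both cameras. Lowering in small steps, I felt a sideways force of about 5 N from the spindle and shifted about 1 mm to clear it. The reel then went past pin height without touching and met the platter at the expected height with about 6 N, so no search turn was needed.

**Last checks:**
- **Height:** depth from both cameras puts the reel's top at 0.112 m, which is the home height. The deck read about 1.5 mm high in the same images, within the calibration error.
- **Tilt:** fitted tilt was at most about 1°, and the two cameras disagreed on its sign along x, so I read it as noise.
- **Pin:** what looks like the steel pin shows through a lower-flange hole.
- **Bystanders:** compared by eye in the final picture, none has moved.
- **Calibration:** the two cameras disagreed by up to about 3 mm, so I averaged them.

No check failed.

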